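# Re-rack specimen pots in reverse order

### The job

Four specimen pots stand in a row on the aluminium rail, each in a cup of its own cap colour; move them into the empty grey rack in the reverse order, because the last one drawn is to be run first: the pot nearest the black tab of the rail goes in the bay farthest from the black tab of the rack, and so on, until the pot farthest from the rail's tab stands in the bay next to the rack's tab. Stand each pot upright on the floor of its own bay, set it down rather than dropping it, never tip one over, and leave the other things on the worktop where they are.

Things in the scene. Friction and masses are not known exactly. Their poses are not given: they have to be found in the camera images.
- rail: Source: flat aluminium rail, 58 (x) x 220 (y) x 6 mm, carrying four coloured cups in a row. Origin: underside, mid-row; z up, y along the row to the black tab (50 x 20 mm, 32 mm high, y 110 to 130 mm). Place centres: x = 0, y = 81 (next to the tab), 27, -27, -81 mm. Fixed; any yaw, left or right.
- rack: Target: grey plastic rack, 58 (x) x 220 (y) mm, walls and partitions 22 mm high, 4 mm thick; four open bays in a row, 50 x 50 mm inside, floor 4 mm above the worktop. Origin: underside, mid-row; z up, y along the row to the black tab (50 x 20 mm, 32 mm high, y 110 to 130 mm). Place centres: x = 0, y = 81 (next to the tab), 27, -27, -81 mm. Fixed; any yaw, left or right.
- cup_red: Red square open cup fixed on the rail (not to be moved), 46 x 46 mm outside, 40 x 40 mm inside, walls 16 mm high, inner floor 3 mm. Origin: centre of its underside (6 mm above the worktop); axes parallel to the rail's. At the start the red-capped pot stands in it. Which of the rail's four places it has varies.
- cup_yellow: Yellow square open cup fixed on the rail (not to be moved), 46 x 46 mm outside, 40 x 40 mm inside, walls 16 mm high, inner floor 3 mm. Origin: centre of its underside (6 mm above the worktop); axes parallel to the rail's. At the start the yellow-capped pot stands in it. Which of the rail's four places it has varies.
- cup_green: Green square open cup fixed on the rail (not to be moved), 46 x 46 mm outside, 40 x 40 mm inside, walls 16 mm high, inner floor 3 mm. Origin: centre of its underside (6 mm above the worktop); axes parallel to the rail's. At the start the green-capped pot stands in it. Which of the rail's four places it has varies.
- cup_blue: Blue square open cup fixed on the rail (not to be moved), 46 x 46 mm outside, 40 x 40 mm inside, walls 16 mm high, inner floor 3 mm. Origin: centre of its underside (6 mm above the worktop); axes parallel to the rail's. At the start the blue-capped pot stands in it. Which of the rail's four places it has varies.
- pot_red: Specimen pot, white body 30 mm in diameter, ribbed red screw cap 32 mm in diameter, 78 mm tall in all (the cap, fixed on, takes the top 22 mm), 40 to 85 g, rigid. Origin: centre of its underside; z is its axis, up. Starts upright in the red cup, up to 5 mm off its centre, 9 mm above the worktop. Neighbouring caps are only about 22 mm apart along the row, so grip the cap across the row.
- pot_yellow: Specimen pot, white body 30 mm in diameter, ribbed yellow screw cap 32 mm in diameter, 78 mm tall in all (the cap, fixed on, takes the top 22 mm), 40 to 85 g, rigid. Origin: centre of its underside; z is its axis, up. Starts upright in the yellow cup, up to 5 mm off its centre, 9 mm above the worktop. Neighbouring caps are only about 22 mm apart along the row, so grip the cap across the row.
- pot_green: Specimen pot, white body 30 mm in diameter, ribbed green screw cap 32 mm in diameter, 78 mm tall in all (the cap, fixed on, takes the top 22 mm), 40 to 85 g, rigid. Origin: centre of its underside; z is its axis, up. Starts upright in the green cup, up to 5 mm off its centre, 9 mm above the worktop. Neighbouring caps are only about 22 mm apart along the row, so grip the cap across the row.
- pot_blue: Specimen pot, white body 30 mm in diameter, ribbed blue screw cap 32 mm in diameter, 78 mm tall in all (the cap, fixed on, takes the top 22 mm), 40 to 85 g, rigid. Origin: centre of its underside; z is its axis, up. Starts upright in the blue cup, up to 5 mm off its centre, 9 mm above the worktop. Neighbouring caps are only about 22 mm apart along the row, so grip the cap across the row.
- tape_roll: Bystander: roll of brown tape lying flat, 96 mm across, 48 mm high, loose, behind the work. Origin: centre of its underside.
- kidney_dish: Bystander: white kidney dish, 91 x 190 x 32 mm, loose, behind the work. Origin: centre of its underside.
- thermometer: Bystander: white clinical thermometer, 119 mm long, 11 mm high, loose, in front of the work. Origin: centre of its underside; it lies along its y axis.

How it is judged (in metres and radians):
At the end, for the whole second after the job is handed in: Each pot stands in the rack bay at -y, where y is its cup's place on the rail: within 14 mm of the bay's centre in x and y, on the bay's floor (within 4 mm), upright within 0.1 rad, released and at rest (under 0.02 m/s) (((y of cup_red in the frame of rail between 0.069 and 0.093 m and y of pot_red in the frame of rack between -0.095 and -0.067 m) or (y of cup_red in the frame of rail between 0.015 and 0.039 m and y of pot_red in the frame of rack between -0.041 and -0.013 m) or (y of cup_red in the frame of rail between -0.039 and -0.015 m and y of pot_red in the frame of rack between 0.013 and 0.041 m) or (y of cup_red in the frame of rail between -0.093 and -0.069 m and y of pot_red in the frame of rack between 0.067 and 0.095 m)) and x of pot_red in the frame of rack between -0.014 and 0.014 m and z of pot_red in the frame of rack between 0 and 0.008 m and angle between each of pot_red, pot_yellow, pot_green, pot_blue's own z axis and vertical below 0.1 rad and linear speed of each of pot_red, pot_yellow, pot_green, pot_blue below 0.02 m/s and contact force between each of pot_red, pot_yellow, pot_green, pot_blue and the fingers below 0.05 N and ((y of cup_yellow in the frame of rail between 0.069 and 0.093 m and y of pot_yellow in the frame of rack between -0.095 and -0.067 m) or (y of cup_yellow in the frame of rail between 0.015 and 0.039 m and y of pot_yellow in the frame of rack between -0.041 and -0.013 m) or (y of cup_yellow in the frame of rail between -0.039 and -0.015 m and y of pot_yellow in the frame of rack between 0.013 and 0.041 m) or (y of cup_yellow in the frame of rail between -0.093 and -0.069 m and y of pot_yellow in the frame of rack between 0.067 and 0.095 m)) and x of pot_yellow in the frame of rack between -0.014 and 0.014 m and z of pot_yellow in the frame of rack between 0 and 0.008 m and ((y of cup_green in the frame of rail between 0.069 and 0.093 m and y of pot_green in the frame of rack between -0.095 and -0.067 m) or (y of cup_green in the frame of rail between 0.015 and 0.039 m and y of pot_green in the frame of rack between -0.041 and -0.013 m) or (y of cup_green in the frame of rail between -0.039 and -0.015 m and y of pot_green in the frame of rack between 0.013 and 0.041 m) or (y of cup_green in the frame of rail between -0.093 and -0.069 m and y of pot_green in the frame of rack between 0.067 and 0.095 m)) and x of pot_green in the frame of rack between -0.014 and 0.014 m and z of pot_green in the frame of rack between 0 and 0.008 m and ((y of cup_blue in the frame of rail between 0.069 and 0.093 m and y of pot_blue in the frame of rack between -0.095 and -0.067 m) or (y of cup_blue in the frame of rail between 0.015 and 0.039 m and y of pot_blue in the frame of rack between -0.041 and -0.013 m) or (y of cup_blue in the frame of rail between -0.039 and -0.015 m and y of pot_blue in the frame of rack between 0.013 and 0.041 m) or (y of cup_blue in the frame of rail between -0.093 and -0.069 m and y of pot_blue in the frame of rack between 0.067 and 0.095 m)) and x of pot_blue in the frame of rack between -0.014 and 0.014 m and z of pot_blue in the frame of rack between 0 and 0.008 m); the robot touches nothing.
It fails at once if a pot is tipped over (more than about 35 degrees) (angle between any of pot_red, pot_yellow, pot_green, pot_blue's own z axis and vertical above 0.6 rad).
It fails at once if a pot is dropped: it falls, out of the fingers, faster than 0.8 m/s ((contact force between pot_red and the fingers below 0.01 N and linear speed of pot_red above 0.8 m/s) or (contact force between pot_yellow and the fingers below 0.01 N and linear speed of pot_yellow above 0.8 m/s) or (contact force between pot_green and the fingers below 0.01 N and linear speed of pot_green above 0.8 m/s) or (contact force between pot_blue and the fingers below 0.01 N and linear speed of pot_blue above 0.8 m/s)).
It fails at once if the tape roll is shifted by more than 30 mm (distance of tape_roll from where it was at the start of the episode above 0.03 m).
It fails at once if the kidney dish is shifted by more than 30 mm (distance of kidney_dish from where it was at the start of the episode above 0.03 m).
It fails at once if the thermometer is shifted by more than 30 mm (distance of thermometer from where it was at the start of the episode above 0.03 m).
It also fails if it takes over 106 s, if anything falls off the work surface, if the arm or the gripper's body presses on something with over 40 N, if the wrist force passes 120 N, or if a joint passes its speed limit or range.

### The arm

A 7-joint arm with a two-finger parallel gripper is mounted at the origin on a cart in front of the work surface, level with it; the furniture and walls round the work are solid. World frame = base frame: x ahead of the robot, y to its left, z up, the work surface at z = 0. Lengths are in m, angles in degrees, forces in N, time in s.
With the tool pointing down it reaches from about 0.35 to 0.9 m from the base axis. Payload 7.2 kg.
Tool frame: the origin (TCP) lies between the finger pads; the fingertips stand ctrl.tip_reach ahead of it and the grasp point (between the pads) lies 8 mm behind it (ctrl.tip_reach is the distance from the TCP to the fingertips, in m); x points along the fingers, z is the direction in which the jaws open and shut, and the axes are right-handed (so a half turn about x gives the same grasp; the last joint's range is limited). The gripper opens to 85 mm and grips with 20 to 120 N. Pads are 22 mm wide; open, the fingers measure 114 mm over their backs; the gripper's body (76 mm by 85 mm) begins 54 mm behind the grasp point. The pads swing forward as they close: fully open they stand 13 mm farther back than shut.
Start: joints at [69.546, 23.554, -0.728, 91.456, 0.321, 64.991, -4.71], TCP at [0.178, -0.599, 0.242] pointing down, gripper open.
Joint ranges: [-169.25, 169.25], [-16.82, 113.86], [-84.01, 82.57], [7.8, 145.47], [-59.2, 239.2], [7.22, 106.19], [-163.78, 163.78]. Speed limits (degrees/s): [136.94, 136.94, 172.46, 172.46, 180, 180, 180].

### API

Orientations are given as [roll, pitch, yaw] about the fixed x, y, z axes, in that order (R = Rz(yaw) Ry(pitch) Rx(roll)).
In Python, from workcell import ctrl gives the robot as it stands.
- The arm moves only by the shell command python3 -m pendant 'ROWS' [OPENING] [FORCE]. ROWS is JSON, a list of rows, each an object with "translation": the shift along the tool's x, y, z in mm, a list of three; "rot": the turn, a rotation vector about the tool's x, y, z in rad, a list of three. A call has 1 to 10 rows; each row is the pose to reach, as a shift and turn from the pose commanded when the call began, along the tool's axes at that moment; what a row does not reach only later rows make up. A row lasts 1/12 s, in which the tool goes at most 41.7 mm and 7.16 degrees, less where a joint would pass 70% of its speed; a pose out of reach is approached as far as the arm can. A call with a gripper value outside its range is refused whole. OPENING is the finger opening in mm, from 0 to 85.4, set as the call begins (- or left out, the last holds). The fingers move at their own pace and stop on an object; FORCE is the grip in N (left out, the last holds). Time passes only in rows, so rows that repeat a pose let the fingers close. It gives the time, the measured TCP pose, the force and the opening at its end, in the units of the state.
- ctrl.observe(): the state, without advancing time (a new reading comes with each control period).
- ctrl.get_image(name): name is "scene" or "top"; returns a dict with "image" (400x640x3 uint8, red, green, blue), "depth" (400x640 float32, m along the optical axis (not along the pixel's ray), 0 where there is no reading), "intrinsics" (3x3 intrinsics, pixels), "xyz" and "orientation" of the camera in the world. Camera axes: x right, y up, looking along -z (the intrinsics and any distortion apply to the point x, -y, -z); pixel columns grow to the right and rows downward; lengths in m; the calibration is good to about 2 mm. A picture is of the moment at which its call begins.
- ctrl.close_job(): hands the job in, once; it reports no verdict.
Trained networks look in a picture, given as the dict that the camera call returned (one of the last four; its "shot" number tells which), for a name from the list of things; names that differ only in an ending like _2 or _b are one class to them, and where a whole thing is asked for, a point or a joint stands for the part that bears it (a point fixed in the world has none). Each returns a list of dicts, best first, with "p" (0 to 1); they miss things now and then, are a little off and sometimes report something else, mostly with a low value. They report only what shows in the picture. A call takes as long as a camera call.
- ctrl.look_for(label, picture): "bbox" ([left, top, width, height] as shares, 0 to 1, of the picture: columns of its width, rows of its height, round what is visible of it).
The state is a dict: "time": time; "joints": joint angles; "qvel": joint speeds; "joint_efforts": joint torques, N m; "tcp_pos": TCP position; "ee_rot": TCP orientation; "force": force on the tool from outside, world axes, zero at the start; "torque": the same for the moment, N m; "opening": finger opening in m.
Only numpy, scipy, OpenCV 4.12 (cv2) and the standard library are available. Lean on these libraries where they do the work, as an engineer would, in place of code of your own. Each camera call takes 0.05 s, during which the arm holds its last target. There are 200 camera calls.

## Working session

There is one attempt and no reset: what is moved stays moved. The work goes in short steps, Python scripts to look and compute and a shell command to move; the robot and the scene stay as the last step left them, time stands still between calls to the robot, and variables do not carry over. Pictures are saved under pics/ and viewed, about 12 in all and at most 16, crops included, and the job is handed in when it is done.

```bash
mkdir -p pics; ls
cat > h.py <<'E'
import numpy as np, cv2
from workcell import ctrl
from scipy.spatial.transform import Rotation as R
def rot(o):
    o=np.asarray(o,float)
    return o if o.shape==(3,3) else R.from_euler('xyz',o,degrees=True).as_matrix()
def cloud(p):
    K=np.array(p['intrinsics']);d=p['depth'];v,u=np.mgrid[:d.shape[0],:d.shape[1]]
    c=np.stack([(u-K[0,2])/K[0,0]*d,-(v-K[1,2])/K[1,1]*d,-d],-1)
    return c@rot(p['orientation']).T+np.array(p['xyz'])
E
python3 - <<'E'
from h import *
print(ctrl.observe(),ctrl.tip_reach)
for n in('top','scene'):
    p=ctrl.get_image(n);print(n,p['xyz'],p['orientation'],p['intrinsics'],[k for k in p])
    cv2.imwrite(f'pics/{n}0.png',p['image'][...,::-1])
    np.savez(n+'0.npz',c=cloud(p),im=p['image'],d=p['depth'])
    for l in 'rail rack cup_red cup_yellow cup_green cup_blue pot_red pot_yellow pot_green pot_blue tape_roll kidney_dish thermometer'.split():
        print(l,[(round(r['p'],2),np.round(np.array(r['bbox'])*[640,400,640,400])) for r in ctrl.look_for(l,p)[:2]])
E
```

```text
pics
{'time': 0.0, 'joints': array([69.54648201, 23.60121028, -0.72769688, 91.50327672,  0.32087469,
       64.9918886 , -4.70832944]), 'qvel': array([-0.02157069, -0.03890897,  0.109758  ,  0.00769954, -0.0834866 ,
        0.03829398,  0.15026598]), 'joint_efforts': array([ 3.24932826e-04, -6.00620985e+01,  6.81962762e-01, -2.99414134e+01,
        1.37106213e-02,  1.03272346e-02,  3.04176933e-05]), 'tcp_pos': array([ 0.17780768, -0.59867246,  0.24144567]), 'ee_rot': array([-175.76069365,   89.90566365,  110.78745786]), 'force': array([-0.04023351, -0.29561559, -0.51476773]), 'torque': array([ 0.05081412, -0.0057032 ,  0.00757572]), 'opening': 0.0860687196667336} 0.011
top [ 0.34742505 -0.05631707  1.10567558] [ 12.94405323   0.15812946 -97.67103025] [[512.80512446   0.         320.36180348]
 [  0.         512.80512446 196.58593903]
 [  0.           0.           1.        ]] ['image', 'depth', 'intrinsics', 'xyz', 'orientation', 'shot']
rail [(0.74, array([195., 206.,  98.,  81.]))]
rack [(0.87, array([360., 158.,  31., 112.]))]
cup_red [(0.36, array([234., 237.,  19.,  19.]))]
cup_y
[... 1245 characters left out ...]
0.76, array([332., 273.,  27.,  20.]))]
cup_blue [(0.8, array([308., 278.,  33.,  20.]))]
pot_red [(0.56, array([282., 267.,  19.,  30.])), (0.47, array([334., 273.,  29.,  23.]))]
pot_yellow [(0.82, array([252., 270.,  22.,  36.])), (0.53, array([256., 284.,  24.,  32.]))]
pot_green [(0.6, array([335., 253.,  23.,  34.])), (0.17, array([396., 238.,  26.,  41.]))]
pot_blue [(0.95, array([311., 261.,  20.,  30.])), (0.53, array([336., 250.,  24.,  37.]))]
tape_roll [(0.76, array([259., 175.,  39.,  46.])), (0.45, array([252., 283.,  29.,  33.]))]
kidney_dish [(0.66, array([252., 269.,  20.,  36.])), (0.26, array([334., 271.,  28.,  22.]))]
thermometer [(0.57, array([399., 236.,  23.,  42.]))]
```

Run:
```python
import cv2
a=cv2.imread('pics/top0.png');cv2.imwrite('pics/top0c.png',cv2.resize(a[80:315,170:440],None,fx=2.5,fy=2.5,interpolation=2))
```

```text
(no output)
```

View pics/top0c.png

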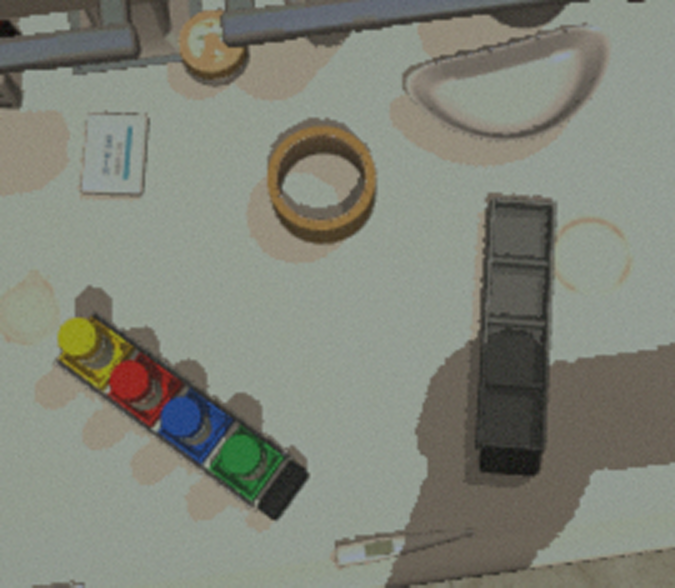

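View pics/scene0.png

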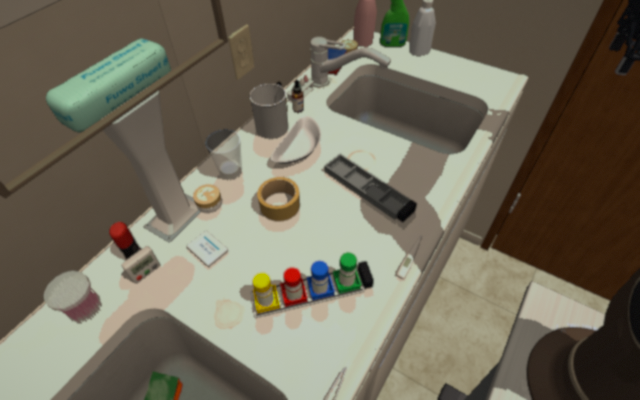

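```bash
cat > meas.py <<'E'
from h import *
def caps(c,im,zmin=.06):
    hsv=cv2.cvtColor(im,cv2.COLOR_RGB2HSV);out={}
    for n,(a,b) in dict(red=(170,8),yellow=(22,35),green=(50,80),blue=(100,125)).items():
        h=hsv[...,0].astype(int);m=((h>=a)&(h<=b)) if a<b else ((h>=a)|(h<=b))
        m&=(hsv[...,1]>130)&(c[...,2]>zmin)&(c[...,2]<.11)&(c[...,0]>.1)&(c[...,0]<.75)&(abs(c[...,1])<.5)
        q=c[m]
        if len(q)<10: out[n]=None;continue
        top=q[q[:,2]>np.percentile(q[:,2],60)-.006]
        (ce,r)=cv2.minEnclosingCircle(top[:,:2].astype(np.float32))
        out[n]=(np.round(top.mean(0),4),np.round(ce,4),round(r,4),len(top))
    return out
E
python3 - <<'E'
from meas import *
for n in('top','scene'):
    z=np.load(n+'0.npz');c,im=z['c'],z['im'];print(n)
    for k,v in caps(c,im).items():print(k,v)
    boxes=dict(top=dict(rack=(355,150,397,278),rail=(190,200,300,292),tape=(275,130,323,180),kid=(330,88,420,140),th=(298,285,365,310)),scene=dict(rack=(318,150,420,225),rail=(248,245,376,320)))[n]
    for k,(x0,y0,x1,y1) in boxes.items():
        q=c[y0:y1,x0:x1].reshape(-1,3);tab=np.median(q[:,2]);
        s=q[(q[:,2]>.012)&(q[:,2]<.04)] if k!='th' else q[(q[:,2]>.005)&(q[:,2]<.03)]
        print(k,'table',tab,s.min(0),s.max(0),cv2.minAreaRect(s[:,:2].astype(np.float32)))
    for k in('rack','rail'):
        x0,y0,x1,y1=boxes[k];q=c[y0:y1,x0:x1].reshape(-1,3);i=im[y0:y1,x0:x1].reshape(-1,3)
        s=q[(q[:,2]>.027)&(q[:,2]<.036)&(i.max(1)<60)];print(k,'tab',len(s),np.median(s,0))
E
```

```text
top
red (array([0.5347, 0.1215, 0.0873]), array([0.5351, 0.1219]), 0.0165, 203)
yellow (array([0.5755, 0.1599, 0.0872]), array([0.576 , 0.1601]), 0.0166, 201)
green (array([0.4639, 0.0398, 0.0875]), array([0.4644, 0.0398]), 0.0164, 198)
blue (array([0.4997, 0.083 , 0.0873]), array([0.4999, 0.0828]), 0.0161, 199)
rack table 0.002973268229425674 [ 0.4221021  -0.25400737  0.01202106] [ 0.66646418 -0.1524588   0.03568674] ((0.5436164736747742, -0.20169539749622345), (0.05877089127898216, 0.24118925631046295), 78.0215072631836)
rail table 0.0013620443118659287 [ 0.41428152 -0.0086873   0.01201566] [0.60701318 0.18948865 0.03978315] ((0.5105555057525635, 0.09106461703777313), (0.23346874117851257, 0.05379585176706314), 47.39657211303711)
tape table 0.0022997468533976217 [ 0.64895677 -0.09909556  0.01200435] [ 0.73615877 -0.00684103  0.03982914] ((0.6905393004417419, -0.05049813538789749), (0.08649849891662598, 0.08557896316051483), 31.445730209350586)
kid table 0.002553043747448469 [ 0.71190987 -0.32583176  0.01202631] [ 0.83370923 -0.13721918  0.03743569] ((0.7696806788444519, -0.23902907
[... 531 characters left out ...]
2]), 0.0169, 231)
green (array([0.4618, 0.042 , 0.0874]), array([0.4622, 0.0407]), 0.0154, 192)
blue (array([0.4976, 0.0852, 0.0873]), array([0.4987, 0.0843]), 0.0158, 206)
rack table 0.0016401788361353753 [ 0.42044416 -0.25480306  0.0120162 ] [ 0.66596577 -0.15255525  0.03424318] ((0.5423334240913391, -0.2019054889678955), (0.06140562519431114, 0.24152544140815735), 78.05890655517578)
rail table 0.0023336768406542197 [ 0.41324509 -0.0099103   0.01201092] [0.60429347 0.19064118 0.03970674] ((0.5077374577522278, 0.09240962564945221), (0.2344115823507309, 0.05243167653679848), 47.062740325927734)
rack tab 143 [ 0.43469219 -0.17601417  0.03072531]
rail tab 179 [0.4350513  0.01729197 0.03037008]
```

```bash
cat > go.py <<'E'
# go.py x y z jawdeg : shift (tool mm) and turn (rad) from measured pose to a tool-down pose
from h import *; import sys
def main():
    x,y,z,j=map(float,sys.argv[1:5]);s=ctrl.observe();Rc=rot(s['ee_rot'])
    best=None
    for a in(j,j+180):
        a=np.radians(a);zt=np.array([np.cos(a),np.sin(a),0]);xt=np.array([0,0,-1.])
        Rt=np.stack([xt,np.cross(zt,xt),zt],1);r=R.from_matrix(Rc.T@Rt).as_rotvec()
        if best is None or np.linalg.norm(r)<np.linalg.norm(best):best=r
    t=Rc.T@(np.array([x,y,z])-s['tcp_pos'])*1000
    print('t',round(s['time'],2),'tcp',np.round(s['tcp_pos'],4),'jaw',round(np.degrees(np.arctan2(Rc[1,2],Rc[0,2])),1),'j',np.round(s['joints'],0),'open',round(s['opening'],4))
    print('shift',np.round(t,1),'turn',np.round(best,4),'deg',round(np.degrees(np.linalg.norm(best)),1))
main()
E
python3 go.py 0.4634 0.0402 0.16 137.1
```

```text
t 1.4 tcp [ 0.178  -0.5991  0.2423] jaw -73.5 j [70. 24. -1. 91.  0. 65. -5.] open 0.0855
shift [  82.3  455.7 -531.5] turn [-5.333e-01 -1.000e-04 -0.000e+00] deg 30.6
```

```bash
python3 -m pendant '[{"translation":[0,10,-12],"rot":[-0.01,0,0]},{"translation":[0,30,-35],"rot":[-0.035,0,0]},{"translation":[0,53,-62],"rot":[-0.06,0,0]},{"translation":[0,76,-89],"rot":[-0.09,0,0]},{"translation":[0,99,-116],"rot":[-0.12,0,0]},{"translation":[0,122,-143],"rot":[-0.15,0,0]},{"translation":[0,145,-170],"rot":[-0.18,0,0]},{"translation":[0,168,-197],"rot":[-0.21,0,0]},{"translation":[0,191,-224],"rot":[-0.24,0,0]},{"translation":[0,214,-250],"rot":[-0.27,0,0]}]' 80 && python3 go.py 0.4634 0.0402 0.16 137.1
```

```text
time: 2.23
tcp_pos: [0.3123, -0.2969, 0.2426]
ee_rot: [-3.8, 90.0, -61.7]
force: [0.6, -0.1, 0.4]
opening: 0.0801
t 2.23 tcp [ 0.3123 -0.2969  0.2426] jaw -57.9 j [ 51.   5. -14. 116.   2.  59. -22.] open 0.0801
shift [  82.4  307.1 -205.3] turn [-2.618e-01  8.000e-04  2.000e-04] deg 15.0
```

```bash
python3 -m pendant '[{"translation":[0,25,-17],"rot":[-0.02,0,0]},{"translation":[0,55,-37],"rot":[-0.045,0,0]},{"translation":[0,87,-58],"rot":[-0.075,0,0]},{"translation":[0,120,-80],"rot":[-0.1,0,0]},{"translation":[0,153,-102],"rot":[-0.13,0,0]},{"translation":[5,186,-124],"rot":[-0.16,0,0]},{"translation":[15,219,-146],"rot":[-0.19,0,0]},{"translation":[30,252,-168],"rot":[-0.215,0,0]},{"translation":[50,282,-189],"rot":[-0.24,0,0]},{"translation":[70,307,-205],"rot":[-0.262,0,0]}]' 80 && python3 go.py 0.4634 0.0402 0.11 137.1; sleep 0; python3 -m pendant '[{"translation":[0,0,0],"rot":[0,0,0]},{"translation":[0,0,0],"rot":[0,0,0]}]'; python3 go.py 0.4634 0.0402 0.11 137.1
```

```text
time: 3.07
tcp_pos: [0.4647, 0.0409, 0.1723]
ee_rot: [58.6, 89.8, 15.8]
force: [1.1, -0.5, 0.0]
opening: 0.0798
t 3.07 tcp [0.4647 0.0409 0.1723] jaw -42.8 j [ 19.  16. -35. 116.  12.  51. -65.] open 0.0798
shift [62.3 -1.5 -0.5] turn [ 0.001   0.0014 -0.0023] deg 0.2
time: 3.23
tcp_pos: [0.4631, 0.0399, 0.1712]
ee_rot: [-159.0, 89.8, 158.2]
force: [-0.2, 1.2, -0.2]
opening: 0.0805
t 3.23 tcp [0.4631 0.0399 0.1712] jaw -42.7 j [ 19.  16. -34. 116.  12.  51. -65.] open 0.0805
shift [61.2  0.5  0.2] turn [ 0.0027 -0.0025  0.001 ] deg 0.2
```

```bash
python3 -m pendant '[{"translation":[15,0,0],"rot":[0,0,0]},{"translation":[40,0,0],"rot":[0,0,0]},{"translation":[65,0,0],"rot":[0,0,0]},{"translation":[85,0,0],"rot":[0,0,0]},{"translation":[96,0,0],"rot":[0,0,0]},{"translation":[100,0,0],"rot":[0,0,0]},{"translation":[100,0,0],"rot":[0,0,0]}]' 75 && python3 go.py 0.4634 0.0402 0.071 137.1;  python3 -c "
from h import *
p=ctrl.get_image('scene');cv2.imwrite('pics/g.png',cv2.resize(p['image'][190:340,220:420,::-1],None,fx=4,fy=4))"
```

```text
time: 3.82
tcp_pos: [0.4634, 0.0373, 0.0723]
ee_rot: [-99.9, 90.0, -142.9]
force: [-0.4, 0.2, -0.5]
opening: 0.0749
t 3.82 tcp [0.4634 0.0373 0.0723] jaw -43.0 j [ 14.  25. -30. 121.  20.  39. -72.] open 0.0749
shift [ 1.3  2.1 -2. ] turn [-0.0023 -0.0001  0.0008] deg 0.1
```

View pics/g.png

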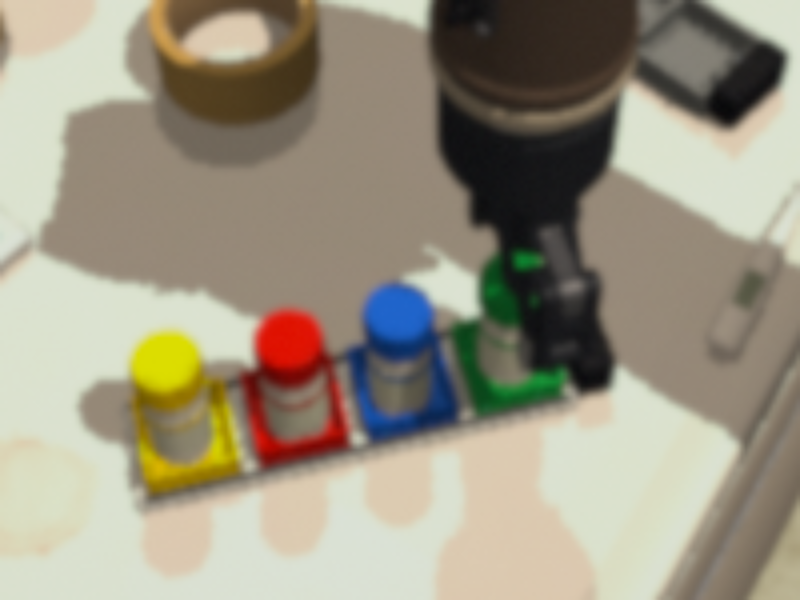

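The gripper stands over the green cap (around 520,270 in the crop), one finger on each side of the row and clear of blue. Now I'll close on it.

```bash
python3 -m pendant '[{"translation":[1,2,-2],"rot":[0,0,0]},{"translation":[1,2,-2],"rot":[0,0,0]},{"translation":[1,2,-2],"rot":[0,0,0]}]' && python3 -m pendant '[{"translation":[0,0,0],"rot":[0,0,0]},{"translation":[0,0,0],"rot":[0,0,0]},{"translation":[0,0,0],"rot":[0,0,0]},{"translation":[0,0,0],"rot":[0,0,0]},{"translation":[0,0,0],"rot":[0,0,0]},{"translation":[0,0,0],"rot":[0,0,0]},{"translation":[0,0,0],"rot":[0,0,0]},{"translation":[0,0,0],"rot":[0,0,0]}]' 20 40; python3 go.py 0.4634 0.0402 0.14 137.1
```

```text
time: 4.12
tcp_pos: [0.464, 0.0411, 0.0722]
ee_rot: [42.0, 89.9, -1.0]
force: [-0.9, -0.0, 0.2]
opening: 0.0748
time: 4.78
tcp_pos: [0.4636, 0.0409, 0.0716]
ee_rot: [18.8, 90.0, -24.2]
force: [-1.8, -0.2, 4.9]
opening: 0.0307
t 4.78 tcp [0.4636 0.0409 0.0716] jaw -43.0 j [ 14.  25. -30. 121.  20.  39. -73.] open 0.0307
shift [-68.4  -0.6   0.4] turn [-0.0013  0.0003 -0.0001] deg 0.1
```

```bash
python3 -m pendant '[{"translation":[-6,0,0],"rot":[0,0,0]},{"translation":[-18,0,0],"rot":[0,0,0]},{"translation":[-33,0,0],"rot":[0,0,0]},{"translation":[-48,0,0],"rot":[0,0,0]},{"translation":[-62,0,0],"rot":[0,0,0]},{"translation":[-70,0,0],"rot":[0,0,0]},{"translation":[-70,0,0],"rot":[0,0,0]}]'; python3 go.py 0.6323 -0.2208 0.14 78.0
```

```text
time: 5.37
tcp_pos: [0.4643, 0.041, 0.1429]
ee_rot: [41.6, 89.8, -1.4]
force: [-0.2, 0.5, -0.0]
opening: 0.0308
t 5.37 tcp [0.4643 0.041  0.1429] jaw -43.0 j [ 17.  19. -34. 117.  14.  48. -67.] open 0.0308
shift [  3.3 -77.  301.3] turn [ 1.03e+00  9.00e-04 -2.80e-03] deg 59.0
```

```bash
python3 -m pendant '[{"translation":[0,-2,7],"rot":[0.02,0,0]},{"translation":[0,-6,22],"rot":[0.07,0,0]},{"translation":[0,-11,42],"rot":[0.14,0,0]},{"translation":[0,-16,62],"rot":[0.21,0,0]},{"translation":[0,-21,82],"rot":[0.28,0,0]},{"translation":[0,-26,102],"rot":[0.35,0,0]},{"translation":[0,-31,122],"rot":[0.42,0,0]},{"translation":[0,-36,142],"rot":[0.49,0,0]},{"translation":[0,-41,162],"rot":[0.56,0,0]},{"translation":[0,-46,180],"rot":[0.62,0,0]}]'; python3 go.py 0.6323 -0.2208 0.14 78.0
```

```text
time: 6.2
tcp_pos: [0.5641, -0.1185, 0.1398]
ee_rot: [-79.9, 89.9, -158.8]
force: [0.6, 0.1, -1.2]
opening: 0.0308
t 6.2 tcp [ 0.5641 -0.1185  0.1398] jaw -78.9 j [ 23.  27. -21. 103.  12.  52. -82.] open 0.0308
shift [ -0.2  47.3 113.5] turn [0.4025 0.0007 0.0019] deg 23.1
```

```bash
python3 -m pendant '[{"translation":[0,7,18],"rot":[0.06,0,0]},{"translation":[0,15,36],"rot":[0.13,0,0]},{"translation":[0,23,54],"rot":[0.2,0,0]},{"translation":[0,31,74],"rot":[0.27,0,0]},{"translation":[0,39,92],"rot":[0.33,0,0]},{"translation":[0,44,106],"rot":[0.38,0,0]},{"translation":[0,47,113],"rot":[0.4,0,0]},{"translation":[0,47,113],"rot":[0.4,0,0]},{"translation":[0,47,113],"rot":[0.4,0,0]}]'; python3 go.py 0.6323 -0.2208 0.067 78.0; python3 -c "
from h import *
p=ctrl.get_image('top');cv2.imwrite('pics/p1.png',cv2.resize(p['image'][120:300,300:460,::-1],None,fx=3.3,fy=3.3))"
```

```text
time: 6.95
tcp_pos: [0.6317, -0.2171, 0.1401]
ee_rot: [-91.6, 89.9, 166.9]
force: [0.6, 0.0, -0.8]
opening: 0.031
t 6.95 tcp [ 0.6317 -0.2171  0.1401] jaw -101.4 j [ 24.  34. -14.  90.   9.  57. -94.] open 0.031
shift [73.1  1.4  3.5] turn [ 0.01   -0.      0.0019] deg 0.6
```

View pics/p1.png

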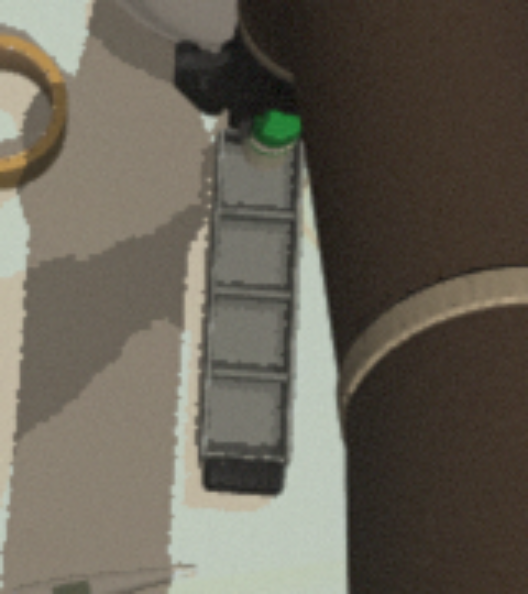

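The green pot hangs upright over the far bay (about 275,130); it looks off-centre only because of perspective. I'll lower it.

```bash
python3 -m pendant '[{"translation":[6,1,3],"rot":[0.01,0,0]},{"translation":[20,1,3],"rot":[0.01,0,0]},{"translation":[36,1,3],"rot":[0.01,0,0]},{"translation":[50,1,3],"rot":[0.01,0,0]},{"translation":[60,1,3],"rot":[0.01,0,0]},{"translation":[66,1,3],"rot":[0.01,0,0]},{"translation":[69,1,3],"rot":[0.01,0,0]},{"translation":[71,1,3],"rot":[0.01,0,0]},{"translation":[72,1,3],"rot":[0.01,0,0]},{"translation":[72,1,3],"rot":[0.01,0,0]}]'; python3 go.py 0.6323 -0.2208 0.067 78.0
```

```text
time: 7.83
tcp_pos: [0.6331, -0.22, 0.0697]
ee_rot: [85.4, 90.0, -16.6]
force: [-0.5, 0.1, -0.2]
opening: 0.0307
t 7.83 tcp [ 0.6331 -0.22    0.0697] jaw -102.0 j [ 24.  38. -13.  93.  10.  50. -95.] open 0.0307
shift [ 2.7 -0.6  0.9] turn [ 0.0003  0.0001 -0.0007] deg 0.0
```

```bash
python3 -m pendant '[{"translation":[1,0,1],"rot":[0,0,0]},{"translation":[2,0,1],"rot":[0,0,0]},{"translation":[3,0,1],"rot":[0,0,0]},{"translation":[3,0,1],"rot":[0,0,0]}]'; python3 go.py 0.6323 -0.2208 0.067 78.0
```

```text
time: 8.17
tcp_pos: [0.6329, -0.2212, 0.0667]
ee_rot: [76.8, 89.9, -25.2]
force: [0.4, -0.2, 1.2]
opening: 0.0305
t 8.17 tcp [ 0.6329 -0.2212  0.0667] jaw -102.0 j [ 24.  39. -13.  93.  10.  50. -95.] open 0.0305
shift [-0.3 -0.6 -0.2] turn [ 0.0001  0.0002 -0.0009] deg 0.1
```

```bash
python3 -m pendant '[{"translation":[0,0,0],"rot":[0,0,0]},{"translation":[0,0,0],"rot":[0,0,0]},{"translation":[0,0,0],"rot":[0,0,0]},{"translation":[0,0,0],"rot":[0,0,0]},{"translation":[0,0,0],"rot":[0,0,0]}]' 75; python3 -m pendant '[{"translation":[-8,0,0],"rot":[0,0,0]},{"translation":[-25,0,0],"rot":[0,0,0]},{"translation":[-45,0,0],"rot":[0,0,0]},{"translation":[-65,0,0],"rot":[0,0,0]},{"translation":[-80,0,0],"rot":[0,0,0]},{"translation":[-80,0,0],"rot":[0,0,0]}]';  python3 go.py 0.4995 0.0835 0.145 137.1
```

```text
time: 8.58
tcp_pos: [0.6326, -0.2209, 0.0663]
ee_rot: [-101.1, 90.0, 156.9]
force: [-1.1, 0.0, -0.1]
opening: 0.0752
time: 9.08
tcp_pos: [0.6346, -0.2214, 0.1508]
ee_rot: [85.4, 89.6, -16.6]
force: [0.7, -0.3, -0.1]
opening: 0.0748
t 9.08 tcp [ 0.6346 -0.2214  0.1508] jaw -102.0 j [ 24.  33. -14.  89.   9.  58. -94.] open 0.0748
shift [   4.4 -195.6 -270.2] turn [-1.0313  0.0037 -0.0054] deg 59.1
```

```bash
python3 -m pendant '[{"translation":[0,-10,-14],"rot":[-0.05,0,0]},{"translation":[0,-30,-42],"rot":[-0.15,0,0]},{"translation":[0,-50,-69],"rot":[-0.26,0,0]},{"translation":[0,-70,-97],"rot":[-0.37,0,0]},{"translation":[0,-90,-124],"rot":[-0.48,0,0]},{"translation":[0,-110,-152],"rot":[-0.58,0,0]},{"translation":[0,-130,-180],"rot":[-0.69,0,0]},{"translation":[0,-150,-207],"rot":[-0.79,0,0]},{"translation":[0,-170,-235],"rot":[-0.9,0,0]},{"translation":[0,-185,-256],"rot":[-0.98,0,0]}]';  python3 go.py 0.4995 0.0835 0.145 137.1; python3 -c "
from meas import *
p=ctrl.get_image('scene');print(caps(cloud(p),p['image']))"
```

```text
time: 9.92
tcp_pos: [0.5031, 0.0705, 0.1462]
ee_rot: [172.0, 90.0, 126.6]
force: [-0.1, 0.9, -0.4]
opening: 0.0749
t 9.92 tcp [0.5031 0.0705 0.1462] jaw -45.4 j [ 13.  22. -32. 112.  15.  50. -73.] open 0.0749
shift [  1.2   6.6 -11.8] turn [-0.0436 -0.0006 -0.0001] deg 2.5
{'red': (array([0.533 , 0.1239, 0.0874]), array([0.5339, 0.123 ]), 0.016, 215), 'yellow': (array([0.5736, 0.1613, 0.0872]), array([0.5746, 0.1605]), 0.0164, 234), 'green': None, 'blue': (array([0.4974, 0.0867, 0.0873]), array([0.4983, 0.0844]), 0.0153, 177)}
```

```bash
python3 -m pendant '[{"translation":[0,6,-11],"rot":[-0.044,0,0]},{"translation":[0,6,-11],"rot":[-0.044,0,0]},{"translation":[0,6,-11],"rot":[-0.044,0,0]},{"translation":[10,6,-11],"rot":[-0.044,0,0]},{"translation":[30,6,-11],"rot":[-0.044,0,0]},{"translation":[50,6,-11],"rot":[-0.044,0,0]},{"translation":[66,6,-11],"rot":[-0.044,0,0]},{"translation":[74,6,-11],"rot":[-0.044,0,0]},{"translation":[74,6,-11],"rot":[-0.044,0,0]},{"translation":[74,6,-11],"rot":[-0.044,0,0]}]';  python3 go.py 0.4995 0.0835 0.0715 137.1
```

```text
time: 10.8
tcp_pos: [0.5014, 0.0794, 0.0719]
ee_rot: [-128.4, 89.9, -171.8]
force: [0.1, 0.3, 0.0]
opening: 0.0752
t 10.8 tcp [0.5014 0.0794 0.0719] jaw -43.4 j [  9.  28. -30. 115.  21.  42. -77.] open 0.0752
shift [ 0.4  1.6 -4.2] turn [-0.0084 -0.0006  0.0008] deg 0.5
```

```bash
python3 -m pendant '[{"translation":[0.5,1.5,-4],"rot":[-0.008,0,0]},{"translation":[0.5,1.5,-4],"rot":[-0.008,0,0]},{"translation":[0.5,1.5,-4],"rot":[-0.008,0,0]}]' && python3 -m pendant '[{"translation":[0,0,0],"rot":[0,0,0]},{"translation":[0,0,0],"rot":[0,0,0]},{"translation":[0,0,0],"rot":[0,0,0]},{"translation":[0,0,0],"rot":[0,0,0]},{"translation":[0,0,0],"rot":[0,0,0]},{"translation":[0,0,0],"rot":[0,0,0]},{"translation":[0,0,0],"rot":[0,0,0]},{"translation":[0,0,0],"rot":[0,0,0]}]' 20 40; python3 go.py 0.4995 0.0835 0.0715 137.1;  python3 -m pendant '[{"translation":[-6,0,0],"rot":[0,0,0]},{"translation":[-18,0,0],"rot":[0,0,0]},{"translation":[-33,0,0],"rot":[0,0,0]},{"translation":[-48,0,0],"rot":[0,0,0]},{"translation":[-62,0,0],"rot":[0,0,0]},{"translation":[-70,0,0],"rot":[0,0,0]},{"translation":[-70,0,0],"rot":[0,0,0]}]'; python3 go.py 0.5795 -0.2096 0.14 78.0
```

```text
time: 11.05
tcp_pos: [0.5, 0.0842, 0.0726]
ee_rot: [50.5, 89.9, 7.7]
force: [-0.4, -0.1, 0.9]
opening: 0.0751
time: 11.72
tcp_pos: [0.4997, 0.0838, 0.0721]
ee_rot: [34.0, 90.0, -8.9]
force: [-0.7, -0.2, 5.2]
opening: 0.0305
t 11.72 tcp [0.4997 0.0838 0.0721] jaw -42.9 j [  9.  28. -30. 115.  21.  42. -77.] open 0.0305
shift [ 0.6 -0.4  0.1] turn [ 0.0007  0.0004 -0.0003] deg 0.1
time: 12.3
tcp_pos: [0.5006, 0.084, 0.144]
ee_rot: [48.1, 89.8, 5.2]
force: [0.9, -0.7, 0.0]
opening: 0.0308
t 12.3 tcp [0.5006 0.084  0.144 ] jaw -42.9 j [ 12.  22. -33. 112.  16.  50. -73.] open 0.0308
shift [   4.1 -161.5  257.6] turn [ 1.032e+00  8.000e-04 -3.500e-03] deg 59.1
```

```bash
python3 -m pendant '[{"translation":[0,-4,7],"rot":[0.02,0,0]},{"translation":[0,-13,22],"rot":[0.08,0,0]},{"translation":[0,-26,42],"rot":[0.16,0,0]},{"translation":[0,-39,62],"rot":[0.24,0,0]},{"translation":[0,-52,82],"rot":[0.32,0,0]},{"translation":[0,-65,103],"rot":[0.4,0,0]},{"translation":[0,-78,124],"rot":[0.48,0,0]},{"translation":[0,-91,145],"rot":[0.56,0,0]},{"translation":[0,-104,166],"rot":[0.64,0,0]},{"translation":[0,-117,187],"rot":[0.72,0,0]}]'; python3 go.py 0.5795 -0.2096 0.14 78.0
```

```text
time: 13.13
tcp_pos: [0.5563, -0.1325, 0.1406]
ee_rot: [-81.0, 89.9, -165.6]
force: [0.5, 0.0, -0.5]
opening: 0.0312
t 13.13 tcp [ 0.5563 -0.1325  0.1406] jaw -84.6 j [ 23.  26. -19. 104.  11.  52. -86.] open 0.0312
shift [ 0.6 15.9 78.9] turn [0.3036 0.0007 0.0021] deg 17.4
```

```bash
python3 -m pendant '[{"translation":[0,4,18],"rot":[0.07,0,0]},{"translation":[0,7,36],"rot":[0.14,0,0]},{"translation":[0,11,54],"rot":[0.21,0,0]},{"translation":[0,14,68],"rot":[0.26,0,0]},{"translation":[0,16,77],"rot":[0.3,0,0]},{"translation":[0,16,79],"rot":[0.303,0,0]},{"translation":[0,16,79],"rot":[0.303,0,0]},{"translation":[0,16,79],"rot":[0.303,0,0]}]'; python3 go.py 0.5795 -0.2096 0.067 78.0; python3 -c "
from meas import *
p=ctrl.get_image('top');print(caps(cloud(p),p['image']));cv2.imwrite('pics/p2.png',cv2.resize(p['image'][120:300,300:460,::-1],None,fx=3.3,fy=3.3))"
```

```text
time: 13.8
tcp_pos: [0.5808, -0.2051, 0.1415]
ee_rot: [-129.4, 89.9, 129.3]
force: [-0.0, 0.0, -0.6]
opening: 0.0309
t 13.8 tcp [ 0.5808 -0.2051  0.1415] jaw -101.4 j [ 25.  29. -14.  98.   9.  54. -94.] open 0.0309
shift [74.5 -0.3  4.7] turn [ 0.0109 -0.0006  0.0008] deg 0.6
{'red': (array([0.5348, 0.1215, 0.0873]), array([0.5349, 0.1218]), 0.0165, 201), 'yellow': (array([0.5755, 0.16  , 0.0872]), array([0.5761, 0.1601]), 0.0166, 201), 'green': None, 'blue': None}
```

View pics/p2.png

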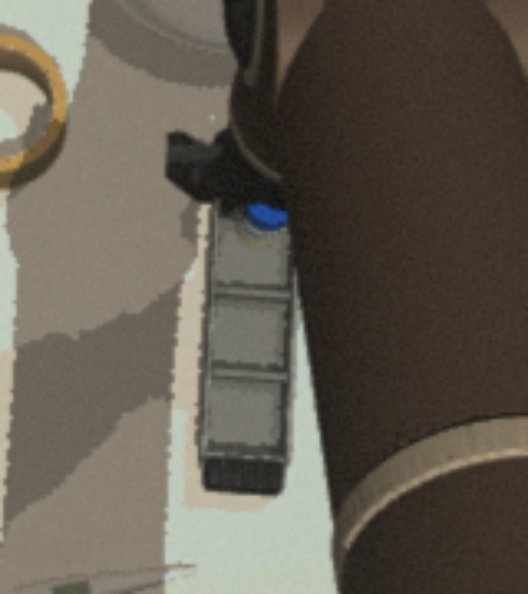

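Blue hangs over the second bay from the far end (about 265,215). The arm hides green. Lowering.

```bash
python3 -m pendant '[{"translation":[6,0,3],"rot":[0.01,0,0]},{"translation":[20,0,3],"rot":[0.01,0,0]},{"translation":[36,0,3],"rot":[0.01,0,0]},{"translation":[50,0,3],"rot":[0.01,0,0]},{"translation":[60,0,3],"rot":[0.01,0,0]},{"translation":[66,0,3],"rot":[0.01,0,0]},{"translation":[69,0,3],"rot":[0.01,0,0]},{"translation":[71,0,3],"rot":[0.01,0,0]},{"translation":[71,0,3],"rot":[0.01,0,0]},{"translation":[71,0,3],"rot":[0.01,0,0]}]'; python3 go.py 0.5795 -0.2096 0.067 78.0
```

```text
time: 14.68
tcp_pos: [0.5808, -0.2091, 0.0713]
ee_rot: [83.8, 89.9, -18.2]
force: [-0.9, 0.7, -0.5]
opening: 0.0307
t 14.68 tcp [ 0.5808 -0.2091  0.0713] jaw -102.0 j [ 25.  34. -13. 101.  10.  46. -95.] open 0.0307
shift [ 4.3 -1.2  0.7] turn [-0.0008  0.0001 -0.0009] deg 0.1
```

```bash
python3 -m pendant '[{"translation":[1,-1,1],"rot":[0,0,0]},{"translation":[2,-1,1],"rot":[0,0,0]},{"translation":[3,-1,1],"rot":[0,0,0]},{"translation":[4,-1,1],"rot":[0,0,0]},{"translation":[4,-1,1],"rot":[0,0,0]}]'; python3 go.py 0.5795 -0.2096 0.067 78.0
```

```text
time: 15.1
tcp_pos: [0.5795, -0.2099, 0.0672]
ee_rot: [76.1, 90.0, -25.9]
force: [-1.6, 0.4, 3.3]
opening: 0.0307
t 15.1 tcp [ 0.5795 -0.2099  0.0672] jaw -102.0 j [ 25.  34. -13. 101.  10.  46. -95.] open 0.0307
shift [ 0.2 -0.1 -0.3] turn [-0.0007  0.0002 -0.0007] deg 0.1
```

```bash
python3 -m pendant '[{"translation":[0,0,0],"rot":[0,0,0]},{"translation":[0,0,0],"rot":[0,0,0]},{"translation":[0,0,0],"rot":[0,0,0]},{"translation":[0,0,0],"rot":[0,0,0]},{"translation":[0,0,0],"rot":[0,0,0]}]' 75; python3 -m pendant '[{"translation":[-8,0,0],"rot":[0,0,0]},{"translation":[-25,0,0],"rot":[0,0,0]},{"translation":[-45,0,0],"rot":[0,0,0]},{"translation":[-65,0,0],"rot":[0,0,0]},{"translation":[-80,0,0],"rot":[0,0,0]},{"translation":[-80,0,0],"rot":[0,0,0]}]';  python3 go.py 0.5345 0.1222 0.145 137.1
```

```text
time: 15.52
tcp_pos: [0.5792, -0.2098, 0.0667]
ee_rot: [-101.6, 90.0, 156.3]
force: [-0.0, 0.1, -0.7]
opening: 0.0751
time: 16.02
tcp_pos: [0.5813, -0.2103, 0.1509]
ee_rot: [84.8, 89.7, -17.2]
force: [0.3, -0.9, 1.0]
opening: 0.0747
t 16.02 tcp [ 0.5813 -0.2103  0.1509] jaw -102.1 j [ 26.  29. -14.  98.   8.  55. -94.] open 0.0747
shift [   5.1 -115.2 -315.4] turn [-1.0324  0.0036 -0.0052] deg 59.2
```

```bash
python3 -m pendant '[{"translation":[0,-6,-16],"rot":[-0.05,0,0]},{"translation":[0,-18,-49],"rot":[-0.15,0,0]},{"translation":[0,-30,-82],"rot":[-0.26,0,0]},{"translation":[0,-42,-115],"rot":[-0.37,0,0]},{"translation":[0,-54,-148],"rot":[-0.48,0,0]},{"translation":[0,-66,-181],"rot":[-0.58,0,0]},{"translation":[0,-78,-214],"rot":[-0.69,0,0]},{"translation":[0,-90,-246],"rot":[-0.79,0,0]},{"translation":[0,-101,-277],"rot":[-0.9,0,0]},{"translation":[0,-110,-302],"rot":[-0.98,0,0]}]';  python3 go.py 0.5345 0.1222 0.145 137.1; python3 -c "
from meas import *
p=ctrl.get_image('top');cv2.imwrite('pics/p3.png',cv2.resize(p['image'][120:300,180:460,::-1],None,fx=2.5,fy=2.5));print(caps(cloud(p),p['image']))"
```

```text
time: 16.85
tcp_pos: [0.533, 0.1119, 0.1463]
ee_rot: [-171.3, 89.9, 143.4]
force: [0.4, 0.6, 0.5]
opening: 0.0752
t 16.85 tcp [0.533  0.1119 0.1463] jaw -45.3 j [  8.  25. -32. 107.  17.  52. -77.] open 0.0752
shift [ 1.3  8.3 -6.3] turn [-0.0425 -0.0013  0.0002] deg 2.4
{'red': None, 'yellow': None, 'green': (array([ 0.6324, -0.2204,  0.0823]), array([ 0.6329, -0.2204]), 0.0156, 165), 'blue': (array([ 0.5802, -0.2086,  0.0822]), array([ 0.5803, -0.2086]), 0.0159, 183)}
```

View pics/p3.png

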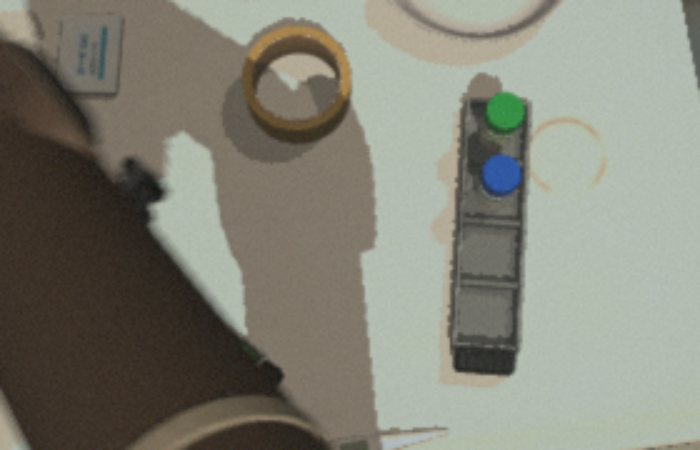

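Green (505,112) and blue (500,175) stand in the two far bays. Cap tops measure 82 mm, so both are on the floor and within about 1 mm of target. Next is red.

```bash
python3 -m pendant '[{"translation":[0,8,-8],"rot":[-0.047,0,0]},{"translation":[0,8,-8],"rot":[-0.047,0,0]},{"translation":[0,8,-8],"rot":[-0.047,0,0]},{"translation":[10,8,-8],"rot":[-0.047,0,0]},{"translation":[30,8,-8],"rot":[-0.047,0,0]},{"translation":[50,8,-8],"rot":[-0.047,0,0]},{"translation":[66,8,-8],"rot":[-0.047,0,0]},{"translation":[74,8,-8],"rot":[-0.047,0,0]},{"translation":[74,8,-8],"rot":[-0.047,0,0]},{"translation":[74,8,-8],"rot":[-0.047,0,0]}]';  python3 go.py 0.5345 0.1222 0.0715 137.1
```

```text
time: 17.73
tcp_pos: [0.5348, 0.1191, 0.0725]
ee_rot: [-120.1, 89.9, -163.4]
force: [0.6, 0.6, 0.1]
opening: 0.0747
t 17.73 tcp [0.5348 0.1191 0.0725] jaw -43.3 j [  5.  31. -30. 110.  22.  45. -80.] open 0.0747
shift [ 1.   2.  -2.3] turn [-0.0064 -0.0005  0.0008] deg 0.4
```

```bash
python3 -m pendant '[{"translation":[1,2,-2],"rot":[-0.006,0,0]},{"translation":[1,2,-2],"rot":[-0.006,0,0]},{"translation":[1,2,-2],"rot":[-0.006,0,0]}]' && python3 -m pendant '[{"translation":[0,0,0],"rot":[0,0,0]},{"translation":[0,0,0],"rot":[0,0,0]},{"translation":[0,0,0],"rot":[0,0,0]},{"translation":[0,0,0],"rot":[0,0,0]},{"translation":[0,0,0],"rot":[0,0,0]},{"translation":[0,0,0],"rot":[0,0,0]},{"translation":[0,0,0],"rot":[0,0,0]},{"translation":[0,0,0],"rot":[0,0,0]}]' 20 40; python3 go.py 0.5345 0.1222 0.0715 137.1;  python3 -m pendant '[{"translation":[-6,0,0],"rot":[0,0,0]},{"translation":[-18,0,0],"rot":[0,0,0]},{"translation":[-33,0,0],"rot":[0,0,0]},{"translation":[-48,0,0],"rot":[0,0,0]},{"translation":[-62,0,0],"rot":[0,0,0]},{"translation":[-70,0,0],"rot":[0,0,0]},{"translation":[-70,0,0],"rot":[0,0,0]}]'; python3 go.py 0.5267 -0.1984 0.14 78.0
```

```text
time: 17.98
tcp_pos: [0.5353, 0.123, 0.0726]
ee_rot: [55.3, 89.9, 12.4]
force: [0.4, -0.7, 0.1]
opening: 0.0749
time: 18.65
tcp_pos: [0.535, 0.1227, 0.0721]
ee_rot: [39.4, 90.0, -3.5]
force: [-1.4, -0.4, 4.7]
opening: 0.0305
t 18.65 tcp [0.535  0.1227 0.0721] jaw -42.9 j [  5.  31. -30. 110.  22.  44. -80.] open 0.0305
shift [ 0.6 -0.7 -0. ] turn [ 0.0007  0.0004 -0.0003] deg 0.1
time: 19.23
tcp_pos: [0.5358, 0.123, 0.144]
ee_rot: [53.4, 89.8, 10.6]
force: [1.5, 0.7, -0.6]
opening: 0.0307
t 19.23 tcp [0.5358 0.123  0.144 ] jaw -42.9 j [  7.  26. -33. 107.  17.  52. -76.] open 0.0307
shift [   3.8 -241.8  211.9] turn [ 1.0321e+00  4.0000e-04 -3.5000e-03] deg 59.1
```

```bash
python3 -m pendant '[{"translation":[0,-6,5],"rot":[0.02,0,0]},{"translation":[0,-20,17],"rot":[0.08,0,0]},{"translation":[0,-40,35],"rot":[0.16,0,0]},{"translation":[0,-60,53],"rot":[0.24,0,0]},{"translation":[0,-80,70],"rot":[0.32,0,0]},{"translation":[0,-100,88],"rot":[0.4,0,0]},{"translation":[0,-120,105],"rot":[0.48,0,0]},{"translation":[0,-140,123],"rot":[0.57,0,0]},{"translation":[0,-160,140],"rot":[0.66,0,0]},{"translation":[0,-180,158],"rot":[0.75,0,0]}]'; python3 go.py 0.5267 -0.1984 0.14 78.0
```

```text
time: 20.07
tcp_pos: [0.5264, -0.12, 0.1408]
ee_rot: [-85.2, 89.9, -171.5]
force: [0.5, 0.9, 0.0]
opening: 0.0308
t 20.07 tcp [ 0.5264 -0.12    0.1408] jaw -86.4 j [ 23.  23. -20. 108.  10.  50. -88.] open 0.0308
shift [ 0.8 -4.7 78.3] turn [0.2729 0.0005 0.0021] deg 15.6
```

```bash
python3 -m pendant '[{"translation":[0,-1,18],"rot":[0.07,0,0]},{"translation":[0,-2,36],"rot":[0.14,0,0]},{"translation":[0,-3,54],"rot":[0.2,0,0]},{"translation":[0,-4,68],"rot":[0.25,0,0]},{"translation":[0,-5,77],"rot":[0.275,0,0]},{"translation":[0,-5,79],"rot":[0.275,0,0]},{"translation":[0,-5,79],"rot":[0.275,0,0]},{"translation":[0,-5,79],"rot":[0.275,0,0]}]'; python3 go.py 0.5267 -0.1984 0.067 78.0
```

```text
time: 20.73
tcp_pos: [0.529, -0.1949, 0.1417]
ee_rot: [-156.0, 90.0, 102.6]
force: [-0.7, 0.9, -0.2]
opening: 0.0306
t 20.73 tcp [ 0.529  -0.1949  0.1417] jaw -101.5 j [ 27.  25. -15. 105.   8.  51. -93.] open 0.0306
shift [74.7 -1.5  4. ] turn [ 0.0091 -0.0007  0.0003] deg 0.5
```

```bash
python3 -m pendant '[{"translation":[6,-1,3],"rot":[0.01,0,0]},{"translation":[20,-1,3],"rot":[0.01,0,0]},{"translation":[36,-1,3],"rot":[0.01,0,0]},{"translation":[50,-1,3],"rot":[0.01,0,0]},{"translation":[60,-1,3],"rot":[0.01,0,0]},{"translation":[66,-1,3],"rot":[0.01,0,0]},{"translation":[69,-1,3],"rot":[0.01,0,0]},{"translation":[71,-1,3],"rot":[0.01,0,0]},{"translation":[71,-1,3],"rot":[0.01,0,0]},{"translation":[71,-1,3],"rot":[0.01,0,0]}]'; python3 go.py 0.5267 -0.1984 0.067 78.0
```

```text
time: 21.57
tcp_pos: [0.5277, -0.1987, 0.0713]
ee_rot: [85.6, 90.0, -16.6]
force: [1.0, -0.0, -0.4]
opening: 0.0306
t 21.57 tcp [ 0.5277 -0.1987  0.0713] jaw -102.2 j [ 26.  30. -14. 108.  10.  43. -95.] open 0.0306
shift [ 4.3 -1.1 -0.1] turn [-0.0028  0.0001 -0.0009] deg 0.2
```

```bash
python3 -m pendant '[{"translation":[1,-1,0],"rot":[0,0,0]},{"translation":[2,-1,0],"rot":[0,0,0]},{"translation":[3,-1,0],"rot":[0,0,0]},{"translation":[4,-1,0],"rot":[0,0,0]},{"translation":[4,-1,0],"rot":[0,0,0]}]'; python3 -m pendant '[{"translation":[0,0,0],"rot":[0,0,0]},{"translation":[0,0,0],"rot":[0,0,0]},{"translation":[0,0,0],"rot":[0,0,0]},{"translation":[0,0,0],"rot":[0,0,0]},{"translation":[0,0,0],"rot":[0,0,0]}]' 75; python3 -m pendant '[{"translation":[-8,0,0],"rot":[0,0,0]},{"translation":[-25,0,0],"rot":[0,0,0]},{"translation":[-45,0,0],"rot":[0,0,0]},{"translation":[-65,0,0],"rot":[0,0,0]},{"translation":[-80,0,0],"rot":[0,0,0]},{"translation":[-80,0,0],"rot":[0,0,0]}]';  python3 go.py 0.5755 0.1602 0.145 137.1
```

```text
time: 21.98
tcp_pos: [0.5267, -0.1986, 0.0671]
ee_rot: [75.4, 90.0, -26.7]
force: [0.8, -0.7, 2.2]
opening: 0.031
time: 22.4
tcp_pos: [0.5264, -0.1984, 0.0667]
ee_rot: [-109.5, 90.0, 148.3]
force: [-0.0, 0.6, 0.3]
opening: 0.0749
time: 22.9
tcp_pos: [0.5283, -0.199, 0.1507]
ee_rot: [83.1, 89.7, -19.1]
force: [1.2, -0.2, 0.9]
opening: 0.075
t 22.9 tcp [ 0.5283 -0.199   0.1507] jaw -102.2 j [ 27.  24. -15. 105.   8.  52. -93.] open 0.075
shift [   5.3  -29.5 -361.1] turn [-1.0343  0.0035 -0.0048] deg 59.3
```

```bash
python3 -m pendant '[{"translation":[0,-2,-16],"rot":[-0.05,0,0]},{"translation":[0,-5,-52],"rot":[-0.15,0,0]},{"translation":[0,-8,-90],"rot":[-0.26,0,0]},{"translation":[0,-11,-128],"rot":[-0.37,0,0]},{"translation":[0,-14,-166],"rot":[-0.48,0,0]},{"translation":[0,-17,-204],"rot":[-0.58,0,0]},{"translation":[0,-20,-242],"rot":[-0.69,0,0]},{"translation":[0,-23,-280],"rot":[-0.79,0,0]},{"translation":[0,-26,-318],"rot":[-0.9,0,0]},{"translation":[0,-28,-347],"rot":[-0.99,0,0]}]';  python3 go.py 0.5755 0.1602 0.145 137.1; python3 -c "
from meas import *
p=ctrl.get_image('top');print(caps(cloud(p),p['image']));p=ctrl.get_image('scene');print(caps(cloud(p),p['image']))"
```

```text
time: 23.73
tcp_pos: [0.5709, 0.1512, 0.1462]
ee_rot: [169.4, 89.9, 124.6]
force: [0.7, 1.4, 0.4]
opening: 0.075
t 23.73 tcp [0.5709 0.1512 0.1462] jaw -44.9 j [  4.  29. -32. 101.  18.  55. -80.] open 0.075
shift [ 1.3  9.6 -3.1] turn [-0.0341 -0.0018 -0.0004] deg 2.0
{'red': (array([ 0.5273, -0.1971,  0.0821]), array([ 0.5268, -0.1979]), 0.0167, 194), 'yellow': None, 'green': (array([ 0.6321, -0.2203,  0.0827]), array([ 0.6327, -0.2205]), 0.0154, 163), 'blue': (array([ 0.5802, -0.2085,  0.0824]), array([ 0.5804, -0.2083]), 0.0162, 184)}
{'red': (array([ 0.5257, -0.1954,  0.0826]), array([ 0.5261, -0.1976]), 0.0161, 124), 'yellow': (array([0.5677, 0.1698, 0.0832]), array([0.5715, 0.1639]), 0.0152, 71), 'green': (array([ 0.6301, -0.2181,  0.0826]), array([ 0.6311, -0.2198]), 0.0148, 97), 'blue': (array([ 0.5781, -0.206 ,  0.0825]), array([ 0.5787, -0.2072]), 0.0158, 115)}
```

Red is placed well. Yellow is mostly behind the gripper in this view, so its reading is biased and I'll use the earlier estimate.

```bash
python3 -m pendant '[{"translation":[0,9,-5],"rot":[-0.038,0,0]},{"translation":[0,9,-5],"rot":[-0.038,0,0]},{"translation":[0,9,-5],"rot":[-0.038,0,0]},{"translation":[10,9,-5],"rot":[-0.038,0,0]},{"translation":[30,9,-5],"rot":[-0.038,0,0]},{"translation":[50,9,-5],"rot":[-0.038,0,0]},{"translation":[66,9,-5],"rot":[-0.038,0,0]},{"translation":[74,9,-5],"rot":[-0.038,0,0]},{"translation":[74,9,-5],"rot":[-0.038,0,0]},{"translation":[74,9,-5],"rot":[-0.038,0,0]}]';  python3 go.py 0.5755 0.1602 0.0715 137.1
```

```text
time: 24.67
tcp_pos: [0.5749, 0.1559, 0.0726]
ee_rot: [-116.2, 90.0, -159.6]
force: [-0.1, -0.5, -0.6]
opening: 0.0751
t 24.67 tcp [0.5749 0.1559 0.0726] jaw -43.3 j [  1.  35. -29. 103.  22.  48. -82.] open 0.0751
shift [ 1.1  3.5 -2.5] turn [-0.0072 -0.0003  0.0007] deg 0.4
```

```bash
python3 -m pendant '[{"translation":[1,3,-2],"rot":[-0.007,0,0]},{"translation":[1,3,-2],"rot":[-0.007,0,0]},{"translation":[1,3,-2],"rot":[-0.007,0,0]}]' && python3 -m pendant '[{"translation":[0,0,0],"rot":[0,0,0]},{"translation":[0,0,0],"rot":[0,0,0]},{"translation":[0,0,0],"rot":[0,0,0]},{"translation":[0,0,0],"rot":[0,0,0]},{"translation":[0,0,0],"rot":[0,0,0]},{"translation":[0,0,0],"rot":[0,0,0]},{"translation":[0,0,0],"rot":[0,0,0]},{"translation":[0,0,0],"rot":[0,0,0]}]' 20 40; python3 go.py 0.5755 0.1602 0.0715 137.1;  python3 -m pendant '[{"translation":[-6,0,0],"rot":[0,0,0]},{"translation":[-18,0,0],"rot":[0,0,0]},{"translation":[-33,0,0],"rot":[0,0,0]},{"translation":[-48,0,0],"rot":[0,0,0]},{"translation":[-62,0,0],"rot":[0,0,0]},{"translation":[-70,0,0],"rot":[0,0,0]},{"translation":[-70,0,0],"rot":[0,0,0]}]'; python3 go.py 0.4739 -0.1872 0.14 78.0
```

```text
time: 24.92
tcp_pos: [0.5761, 0.1606, 0.0727]
ee_rot: [62.9, 89.9, 20.0]
force: [0.7, 0.7, 0.9]
opening: 0.075
time: 25.58
tcp_pos: [0.5757, 0.1602, 0.0721]
ee_rot: [57.2, 90.0, 14.4]
force: [-1.2, 0.4, 4.2]
opening: 0.0306
t 25.58 tcp [0.5757 0.1602 0.0721] jaw -42.9 j [  1.  35. -29. 103.  22.  48. -82.] open 0.0306
shift [ 0.6 -0.2 -0.2] turn [ 0.0008  0.0002 -0.0004] deg 0.1
time: 26.17
tcp_pos: [0.5767, 0.1605, 0.1442]
ee_rot: [57.3, 89.8, 14.4]
force: [-0.8, 0.6, 0.2]
opening: 0.0307
t 26.17 tcp [0.5767 0.1605 0.1442] jaw -42.9 j [  3.  30. -32. 100.  19.  55. -79.] open 0.0307
shift [   3.6 -324.8  161.2] turn [ 1.0321e+00  2.0000e-04 -3.7000e-03] deg 59.1
```

```bash
python3 -m pendant '[{"translation":[0,-8,4],"rot":[0.02,0,0]},{"translation":[0,-26,13],"rot":[0.08,0,0]},{"translation":[0,-50,25],"rot":[0.16,0,0]},{"translation":[0,-76,38],"rot":[0.24,0,0]},{"translation":[0,-102,51],"rot":[0.32,0,0]},{"translation":[0,-128,64],"rot":[0.4,0,0]},{"translation":[0,-154,77],"rot":[0.48,0,0]},{"translation":[0,-180,90],"rot":[0.57,0,0]},{"translation":[0,-206,103],"rot":[0.66,0,0]},{"translation":[0,-232,115],"rot":[0.75,0,0]}]'; python3 go.py 0.4739 -0.1872 0.14 78.0
```

```text
time: 27.0
tcp_pos: [0.5004, -0.0903, 0.1409]
ee_rot: [-92.3, 89.9, -178.5]
force: [1.1, -0.0, -1.2]
opening: 0.0308
t 27.0 tcp [ 0.5004 -0.0903  0.1409] jaw -86.2 j [ 22.  21. -21. 113.  10.  48. -91.] open 0.0308
shift [  0.9 -32.9  94.9] turn [2.76e-01 2.00e-04 1.70e-03] deg 15.8
```

```bash
python3 -m pendant '[{"translation":[0,-7,20],"rot":[0.07,0,0]},{"translation":[0,-14,40],"rot":[0.14,0,0]},{"translation":[0,-21,60],"rot":[0.2,0,0]},{"translation":[0,-27,78],"rot":[0.25,0,0]},{"translation":[0,-31,90],"rot":[0.275,0,0]},{"translation":[0,-33,95],"rot":[0.278,0,0]},{"translation":[0,-33,95],"rot":[0.278,0,0]},{"translation":[0,-33,95],"rot":[0.278,0,0]},{"translation":[0,-33,95],"rot":[0.278,0,0]}]'; python3 go.py 0.4739 -0.1872 0.067 78.0
```

```text
time: 27.75
tcp_pos: [0.4765, -0.184, 0.1418]
ee_rot: [177.6, 90.0, 76.0]
force: [0.4, -0.5, -0.4]
opening: 0.031
t 27.75 tcp [ 0.4765 -0.184   0.1418] jaw -101.6 j [ 28.  20. -16. 113.   7.  48. -93.] open 0.031
shift [74.7 -1.9  3.7] turn [ 0.0066 -0.0007 -0.    ] deg 0.4
```

```bash
python3 -m pendant '[{"translation":[6,-2,3],"rot":[0.007,0,0]},{"translation":[20,-2,3],"rot":[0.007,0,0]},{"translation":[36,-2,3],"rot":[0.007,0,0]},{"translation":[50,-2,3],"rot":[0.007,0,0]},{"translation":[60,-2,3],"rot":[0.007,0,0]},{"translation":[66,-2,3],"rot":[0.007,0,0]},{"translation":[69,-2,3],"rot":[0.007,0,0]},{"translation":[71,-2,3],"rot":[0.007,0,0]},{"translation":[71,-2,3],"rot":[0.007,0,0]},{"translation":[71,-2,3],"rot":[0.007,0,0]}]'; python3 go.py 0.4739 -0.1872 0.067 78.0
```

```text
time: 28.58
tcp_pos: [0.4739, -0.1879, 0.0712]
ee_rot: [82.7, 90.0, -19.5]
force: [0.2, -0.3, -0.6]
opening: 0.0307
t 28.58 tcp [ 0.4739 -0.1879  0.0712] jaw -102.2 j [ 27.  26. -14. 116.  10.  39. -95.] open 0.0307
shift [ 4.2 -0.2 -0.7] turn [-0.0027  0.0001 -0.0008] deg 0.2
```

```bash
python3 -m pendant '[{"translation":[1,0,0],"rot":[0,0,0]},{"translation":[2,0,0],"rot":[0,0,0]},{"translation":[3,0,0],"rot":[0,0,0]},{"translation":[4,0,0],"rot":[0,0,0]},{"translation":[4,0,0],"rot":[0,0,0]}]'; python3 -m pendant '[{"translation":[0,0,0],"rot":[0,0,0]},{"translation":[0,0,0],"rot":[0,0,0]},{"translation":[0,0,0],"rot":[0,0,0]},{"translation":[0,0,0],"rot":[0,0,0]},{"translation":[0,0,0],"rot":[0,0,0]}]' 75; python3 -m pendant '[{"translation":[-8,0,0],"rot":[0,0,0]},{"translation":[-25,0,0],"rot":[0,0,0]},{"translation":[-45,0,0],"rot":[0,0,0]},{"translation":[-65,0,0],"rot":[0,0,0]},{"translation":[-85,0,0],"rot":[0,0,0]},{"translation":[-90,0,-30],"rot":[0,0,0]},{"translation":[-90,0,-65],"rot":[0,0,0]},{"translation":[-90,0,-100],"rot":[0,0,0]},{"translation":[-90,0,-135],"rot":[0,0,0]},{"translation":[-90,0,-150],"rot":[0,0,0]}]'; python3 -m pendant '[{"translation":[0,0,-30],"rot":[0,0,0]},{"translation":[0,0,-65],"rot":[0,0,0]},{"translation":[0,0,-100],"rot":[0,0,0]},{"translation":[0,0,-100],"rot":[0,0,0]},{"translation":[0,0,-100],"rot":[0,0,0]}]'; python3 -c "
from meas import *
p=ctrl.get_image('top');c=cloud(p);k=caps(c,p['image']);print(k)
o=np.array([.5531,-.2040]);a=np.radians(78.02)
for n,v in k.items():
    if v:
        d=v[1]-o;print(n,np.round([d@[np.cos(a),np.sin(a)],d@[-np.sin(a),np.cos(a)]],4),v[0][2])
cv2.imwrite('pics/e1.png',cv2.resize(p['image'][80:320,180:460,::-1],None,fx=2.5,fy=2.5))
q=ctrl.get_image('scene');cv2.imwrite('pics/e2.png',cv2.resize(q['image'][100:340,220:460,::-1],None,fx=2.5,fy=2.5));print(caps(cloud(q),q['image']))
for n,b in dict(tape=(275,130,323,180),th=(298,285,365,310),kid=(330,88,420,140)).items():
    s=c[b[1]:b[3],b[0]:b[2]].reshape(-1,3);s=s[(s[:,2]>(.005 if n=='th' else .012))&(s[:,2]<.04)];print(n,s.min(0),s.max(0))
"
```

```text
time: 29.0
tcp_pos: [0.4738, -0.188, 0.0671]
ee_rot: [78.0, 90.0, -24.1]
force: [-1.2, 0.2, 2.3]
opening: 0.0309
time: 29.42
tcp_pos: [0.4735, -0.1879, 0.0667]
ee_rot: [-92.9, 90.0, 165.0]
force: [0.2, -0.1, 1.0]
opening: 0.0746
time: 30.25
tcp_pos: [0.5059, -0.0361, 0.1579]
ee_rot: [149.3, 89.9, 47.4]
force: [-0.8, 0.7, 0.4]
opening: 0.0752
time: 30.67
tcp_pos: [0.5263, 0.0592, 0.1573]
ee_rot: [161.9, 89.9, 60.0]
force: [0.2, -1.8, -0.2]
opening: 0.0748
{'red': (array([ 0.5275, -0.1971,  0.0822]), array([ 0.5278, -0.1977]), 0.0167, 193), 'yellow': (array([ 0.4756, -0.1865,  0.0821]), array([ 0.4755, -0.1867]), 0.0163, 201), 'green': (array([ 0.6322, -0.2203,  0.0824]), array([ 0.6325, -0.2205]), 0.0157, 166), 'blue': (array([ 0.5801, -0.2083,  0.0822]), array([ 0.5803, -0.2078]), 0.0163, 185)}
red [0.0009 0.0261] 0.0822
yellow [0.0008 0.0795] 0.0821
green [ 0.0003 -0.0811] 0.0824
blue [ 0.0019 -0.0274] 0.0822
{'red': (array([ 0.5254, -0.1953,  0.0821]), array([ 0.5268, -0.1971]), 0.0166, 130), 'yellow': (array([ 0.474 , -0.1846,  0.0823]), array([ 0.4748, -0.1861]), 0.0165, 140), 'green': (array([ 0.6273, -0.2197,  0.0824]), array([ 0.6299, -0.2196]), 0.0149, 72), 'blue': (array([ 0.5779, -0.2065,  0.0824]), array([ 0.5783, -0.207 ]), 0.0159, 111)}
tape [ 0.6491542  -0.0989975   0.01201683] [ 0.73561046 -0.00700907  0.03994173]
th [ 0.35147565 -0.14689333  0.0050151 ] [ 0.41215141 -0.03126906  0.01498426]
kid [ 0.71180897 -0.32678934  0.01203307] [ 0.83320216 -0.13714279  0.03753075]
```

View pics/e1.png

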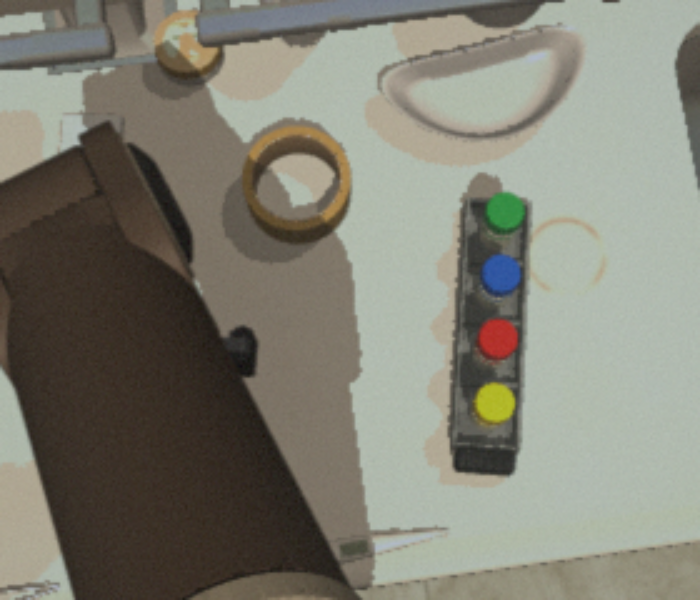

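View pics/e2.png

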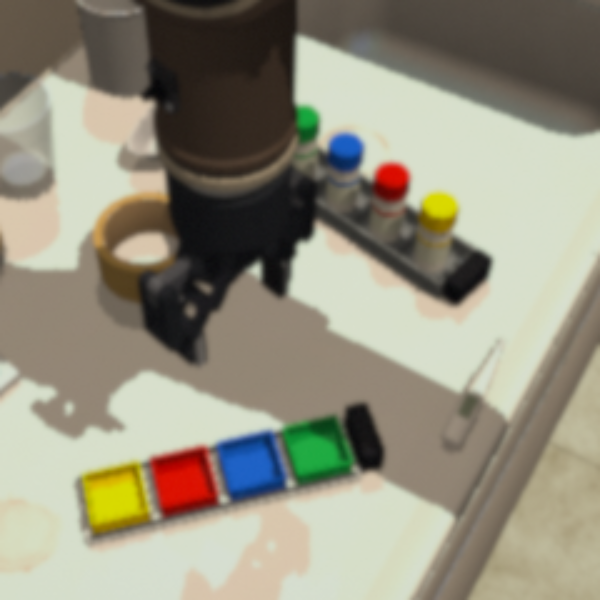

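The pictures show all four pots upright in the rack, in the order green, blue, red, yellow towards the tab. The cups are empty, the bystanders haven't moved, and the gripper is free in the air. I'll hand in.

```bash
python3 -c "
from h import *
print(ctrl.close_job())"
```

```text
the job is handed in; nothing more can be done
None
```

I moved all four pots into the rack in reverse order and handed the job in at about 31 s on the robot's clock, against the 106 s limit. `ctrl.close_job()` gives no verdict, so I only have my own checks to go on.

**Order:** from the rail's tab outwards the pots stood green, blue, red, yellow. Green is now in the bay farthest from the rack's tab, then blue, red, and yellow next to the tab.

**Last checks:**
- **Position:** every cap is within about 2 mm of its bay centre in the top view.
- **Height:** cap tops measure 82 mm, which fits pots standing upright on the 4 mm floor. The last readings before release showed about 1 to 3 N upward, so the pots were set down rather than dropped.
- **Bystanders:** the tape roll and kidney dish are where they were, to within about 1 mm.
- **Robot:** the gripper was open and clear of everything.

**Disagreements:**
- The scene camera puts the pots 1 to 3 mm from where the top camera does. The arm hid part of green in that view.
- The thermometer's measured outline changed by up to 14 mm at the back edge and 8 mm at one end. The arm or its shadow cut into that patch of the picture, nothing came near the thermometer, and it looks unmoved in both views.

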